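# Start the lag screw in the sculpture stand square with the fork driver

### The arm

A 7-joint arm with a two-finger parallel gripper is mounted at the origin on the work surface. World frame = base frame: x ahead of the robot, y to its left, z up, the work surface at z = 0. Lengths are in m, angles in rad, forces in N, time in s.
With the tool pointing down it reaches from about 0.35 to 0.9 m from the base axis. Payload 8.1 kg.
Tool frame: the origin (TCP) lies at the very end of the fingers, on their centre line; the grasp point (between the pads) lies 19 mm behind it; z points along the fingers, y is the line along which they close (so a half turn about z gives the same grasp; the last joint's range is limited). The gripper opens to 92 mm and grips with 3 to 60 N. Pads are 19 mm wide; open, the fingers measure 130 mm over their backs; the gripper's body (75 mm by 190 mm) begins 47 mm behind the grasp point.
Start: joints at [-1.207, 0.434, 0.025, 1.573, -0.012, 1.134, -0.075], TCP at [0.281, 0.558, 0.227] pointing down, gripper open.
Joint ranges: [-2.62, 2.62], [-0.44, 2.09], [-1.27, 1.32], [0.08, 2.57], [-1.32, 4.46], [0.12, 2], [-2.74, 2.74]. Speed limits (rad/s): [2.22, 2.22, 3.01, 3.01, 3.14, 3.14, 3.14].

### API

Orientations are given as a rotation vector (axis times angle).
In Python, from cell import arm gives the robot as it stands.
- The arm moves only by the shell command python3 -m pendant 'ROWS' [FORCE]. ROWS is a JSON object of lists of equal length, an entry for each row: "slide": the shift along the tool's x, y, z in units of 0.3 m (1.0 is 0.3 m), a list of three; "dr": the turn, a rotation vector about the tool's x, y, z in units of 0.12 rad (1.0 is 0.12 rad), a list of three; "claw": the opening, from 0 (shut) to 1 (fully open). In form: {"slide": [[tx, ty, tz], ...], "dr": [[ax, ay, az], ...], "claw": [claw, ...]}. A call has 1 to 10 rows; each row shifts and turns the commanded pose from where the row before left it, along the tool's axes as they then stand; what a row does not reach is not made up. A row lasts 1/10 s, in which the tool goes at most 50 mm and 8.59 degrees, less where a joint would pass 70% of its speed; a pose out of reach is approached as far as the arm can. A call with a number of a shift or a turn outside -1 to 1 is refused whole. A call with a gripper value outside its range is refused whole. The fingers move at their own pace and stop on an object; FORCE is the grip in N (left out, the last holds). Time passes only in rows, so rows that do not move let the fingers close. It gives the time, the measured TCP pose, the force, the opening and the grip force at its end, in the units of the state.
- arm.observe(): the state, without advancing time (a new reading comes with each control period).
- arm.get_image(name): name is "scene" or "top"; returns the picture (384x512x3 uint8, red, green, blue); there is no depth.
- arm.calibration(name): a dict with "K" (3x3 intrinsics, pixels), "dist" ([k1, k2, p1, p2, k3] as OpenCV has them; the pictures are not rectified), "xyz" and "orientation" of the camera in the world. Camera axes: x right, y up, looking along -z (the intrinsics and any distortion apply to the point x, -y, -z); pixel columns grow to the right and rows downward; lengths in m; the calibration is good to about 2 mm. A picture is of the moment at which its call begins. calibration takes no time and is no camera call.
- arm.sign_off(): hands the job in; it is judged then, once.
The state is a dict: "clock": time; "joints": joint angles; "dq": joint speeds; "joint_efforts": joint torques, N m; "position": TCP position; "ee_rot": TCP orientation; "force": force on the tool from outside, world axes, zero at the start; "ft_torque": the same for the moment, N m; "width": opening from 0.0 (shut) to 1.0 (fully open); "gripper_force": force on a finger pad.
Only numpy, scipy, OpenCV 4.12 (cv2) and the standard library are available. Lean on these libraries where they do the work, as an engineer would, in place of code of your own. Each camera call takes 0.05 s, during which the arm holds its last target. There are 200 camera calls.

### The job

Pick up the red-handled fork driver and set it upright and fully down over the flat yellow head of the lag screw in the dark wooden stand foot, centred and with its slot along the head, before any turning. Then, with the driver, turn the screw about a quarter turn clockwise (seen from above), let go, and leave the driver standing upright over the screw. Leave the blue-handled driver where it stands.

Things in the scene. Friction and masses are not known exactly. Their poses are not given: they have to be found in the camera images.
- fork_driver: Loose driver, ~0.3 kg, 112 mm tall, upright on its prongs. Origin: centre of underside, z up. 0-36 mm up: two steel prongs, 56 mm long along x, 14 thick, with an open slot between them, 24 mm wide, right through along x (half-turn symmetric). 35-49 mm: steel disc, 68 mm across; then a thin dark neck. 62-112 mm: red grip block, 56 mm along x, 24 across y: pinch it across y from above.
- screw_head (a point): Top centre of the lag screw's yellow head, an upright plate 56 mm long (x of this point), 5 thick (y), 20 tall, on a 9 mm shank; turns with it. 31 mm above the top of the fixed round dark wood stand foot (152 mm wide, 40 tall). The driver goes over with its x along the plate; fully down its prongs stand on the wood, its origin 31 mm below this point. Loose fit: about 20 degrees of play in turn.
- lag_screw (a joint): Turn of the lag screw, rad: 0 at the start, grows clockwise seen from above (a negative turn about z up), stop at 2.6; it cannot go below 0. Light friction, about 0.06 N m; it stays where it is left, at the same height.
- cup_driver: Bystander: loose hand driver with the same 24 mm grip block in blue, on a dark solid round foot 64 mm across with no slot; 112 mm tall, standing upright on the table. Origin at the centre of its underside. It does not fit this screw; leave it alone.
There are look-alikes about, which are no part of the job. Leave any green look-alike of the fork_driver alone.

How it is judged:
On the way, in this order (a step that is already met when the one before it is completed fails the run):
1. the fork driver is upright, centred and down over the screw's head, the screw not yet turned (horizontal distance between fork_driver and screw_head below 0.015 m and z of fork_driver in the frame of screw_head below -0.018 m and angle between fork_driver's own z axis and vertical below 0.18 rad and angle between the x axis of fork_driver and the x axis of screw_head, either way round below 0.5 rad and value of joint lag_screw below 0.3 rad), for 0.2 s.
2. the screw is turned about a quarter turn clockwise with the driver on it (value of joint lag_screw above 0.9 rad and horizontal distance between fork_driver and screw_head below 0.015 m and z of fork_driver in the frame of screw_head below -0.018 m and angle between fork_driver's own z axis and vertical below 0.18 rad), for 0.1 s.
At the end, for the whole second after the job is handed in: The lag screw has been turned clockwise by 0.9 to 2.3 rad, and the fork driver stands released and at rest over it: within 15 mm of the screw's axis, within 10 degrees of upright, its underside more than 18 mm below the top of the screw's head (all of step 2 and value of joint lag_screw below 2.3 rad and linear speed of fork_driver below 0.03 m/s); the robot touches nothing.
It fails at once if the screw is turned (more than 0.4 rad) while the fork driver is not upright and down over it (value of joint lag_screw above 0.4 rad and (horizontal distance between fork_driver and screw_head above 0.02 m or angle between fork_driver's own z axis and vertical above 0.26 rad or z of fork_driver in the frame of screw_head above -0.01 m)).
It fails at once if the blue-handled driver is shifted by more than 30 mm (distance of cup_driver from where it was at the start of the episode above 0.03 m).
It also fails if it takes over 48 s, if anything falls off the work surface, if the arm or the gripper's body presses on something with over 40 N, if the wrist force passes 120 N, or if a joint passes its speed limit or range.

## Working session

There is one attempt and no reset: what is moved stays moved. The work goes in short steps, Python scripts to look and compute and a shell command to move; the robot and the scene stay as the last step left them, time stands still between calls to the robot, and variables do not carry over. Pictures are saved under pics/ and viewed, at most 12 in all, crops included, and the job is handed in when it is done.

```bash
ls; mkdir -p pics
python3 - <<'E'
from cell import arm
import cv2
for n in("scene","top"):
    cv2.imwrite(f"pics/{n}0.png",arm.get_image(n)[:,:,::-1]); print(n,arm.calibration(n))
print(arm.observe())
E
```

```text
pics
scene {'K': array([[429.41258829,   0.        , 246.7032125 ],
       [  0.        , 429.41258829, 189.18211718],
       [  0.        ,   0.        ,   1.        ]]), 'dist': array([-0.03449237,  0.        ,  0.        ,  0.        ,  0.        ]), 'xyz': array([ 1.12250593, -0.02922564,  0.85213819]), 'orientation': array([0.54047373, 0.51041562, 1.41011096])}
top {'K': array([[375.4639595 ,   0.        , 251.3093361 ],
       [  0.        , 375.4639595 , 193.61691557],
       [  0.        ,   0.        ,   1.        ]]), 'dist': array([-0.12062795,  0.        ,  0.        ,  0.        ,  0.        ]), 'xyz': array([ 0.37300755, -0.01294945,  0.85524747]), 'orientation': array([ 0.13410266, -0.11522423, -1.54546895])}
{'clock': 0.1, 'joints': array([-1.20655921,  0.43514628,  0.02499308,  1.57396246, -0.0115865 ,
        1.13401629, -0.07512788]), 'dq': array([ 7.41373393e-04, -1.97190200e-03, -1.24030913e-03, -1.53096924e-03,
       -5.23329075e-05,  2.52426776e-04, -3.91493852e-04]), 'joint_efforts': array([ 3.00552718e-03, -6.69123459e+01,  9.87585336e-01, -3.15147614e+01,
       -6.05264632e-02,  3.72595922e-02,  7.45858961e-05]), 'position': array([0.28115176, 0.55769848, 0.22604493]), 'ee_rot': array([-7.26790483e-01, -3.05618507e+00,  2.16192914e-03]), 'force': array([-0.0324443 , -0.51309883, -0.57351105]), 'ft_torque': array([-0.03971416,  0.01344029,  0.01754696]), 'gripper_force': 0.0, 'width': 0.9995702599167036}
```

View pics/scene0.png

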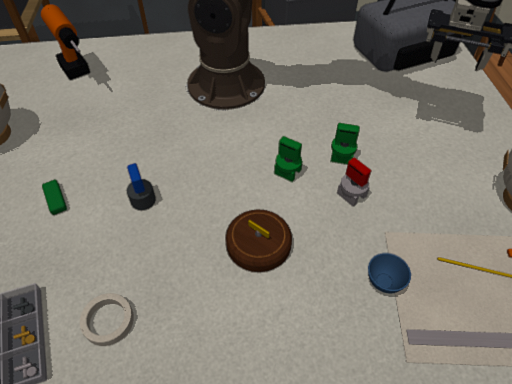

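View pics/top0.png

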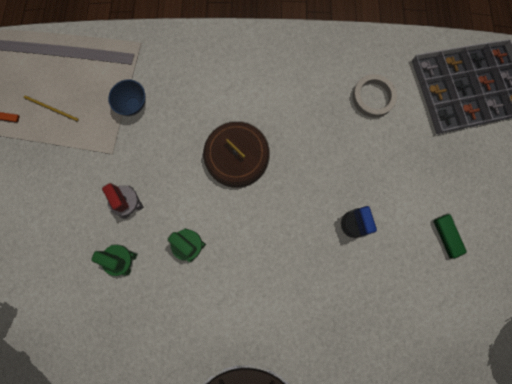

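Candidates for the fork driver:
- Red driver: scene (356,180), top (120,200).
- Green look-alikes: scene (289,160) and (345,143), top (187,245) and (115,260).
- Blue cup driver: scene (140,190), top (358,222).

I choose the red one on a steel disc with prongs. The screw plate is yellow, at scene (259,229) and top (235,148). The yellow stick on the paper is not it.

```bash
cat > h.py <<'E'
import cv2,numpy as np
from cell import arm
from scipy.spatial.transform import Rotation as R
def ray(n,px):
    c=arm.calibration(n); u=cv2.undistortPoints(np.float64(px).reshape(-1,1,2),c["K"],c["dist"])[:,0]
    d=np.c_[u[:,0],-u[:,1],-np.ones(len(u))]
    return c["xyz"],R.from_rotvec(c["orientation"]).apply(d)
def plane(n,px,z):
    o,d=ray(n,px); return o+d*((z-o[2])/d[:,2])[:,None]
def pix(n,P):
    c=arm.calibration(n); q=R.from_rotvec(c["orientation"]).inv().apply(np.atleast_2d(P)-c["xyz"])*[1,-1,-1]
    return cv2.projectPoints(q,np.zeros(3),np.zeros(3),c["K"],c["dist"])[0][:,0]
def mask(im,col):
    h=cv2.cvtColor(im,cv2.COLOR_RGB2HSV); H,S,V=cv2.split(h)
    if col=="red": return (((H<8)|(H>172))&(S>150)&(V>50))
    if col=="yellow": return ((H>20)&(H<35)&(S>130)&(V>60))
    if col=="blue": return ((H>105)&(H<130)&(S>150)&(V>50))
def blob(m,near,r=40):
    n,l,s,c=cv2.connectedComponentsWithStats(m.astype(np.uint8))
    i=min((i for i in range(1,n) if s[i,4]>15),key=lambda i:np.hypot(*(c[i]-near)))
    y,x=np.where(l==i); return np.c_[x,y],c[i]
def rect(p):
    (c,(w,h),a)=cv2.minAreaRect(np.float32(p[:,:2]*1000)); 
    if w<h: w,h,a=h,w,a+90
    return np.round([c[0],c[1],w,h,(a+90)%180-90],1)
E
python3 - <<'E'
from h import *
ims={n:arm.get_image(n) for n in("scene","top")}
for col,z,nr in(("red",.112,{"scene":(357,172),"top":(115,197)}),("yellow",.071,{"scene":(259,229),"top":(235,148)}),("blue",.112,{"scene":(135,178),"top":(367,220)})):
    for n in ims:
        b,c=blob(mask(ims[n],col),nr[n]); print(col,n,len(b),c.round(1),rect(plane(n,b,z)))
a=cv2.resize(ims["scene"][150:280,210:390],None,fx=4,fy=4,interpolation=2)
cv2.imwrite("pics/a.png",cv2.resize(ims["scene"][130:270,220:385],None,fx=4,fy=4,interpolation=2)[:,:,::-1])
cv2.imwrite("pics/b.png",cv2.resize(ims["top"][120:280,85:275],None,fx=3.7,fy=3.7,interpolation=2)[:,:,::-1])
E
```

```text
red scene 423 [357.8 171.8] [500.3 274.4  71.6  54.3  31.4]
red top 253 [112.2 196.2] [481.1 282.   52.5  21.5  32.6]
yellow scene 144 [258.3 228.3] [604.   34.3  61.3  15.   46.5]
yellow top 45 [235.8 148.6] [598.1  34.5  51.7   4.6  45.4]
blue scene 275 [135.6 178.4] [ 465.7 -232.2   90.2   22.3   17.7]
blue top 247 [367.4 219.7] [ 444.7 -236.    50.6   20.1   16. ]
```

View pics/a.png

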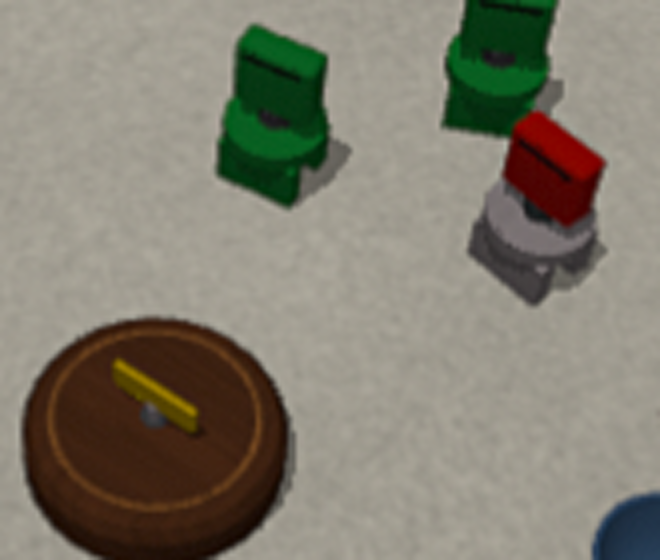

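View pics/b.png

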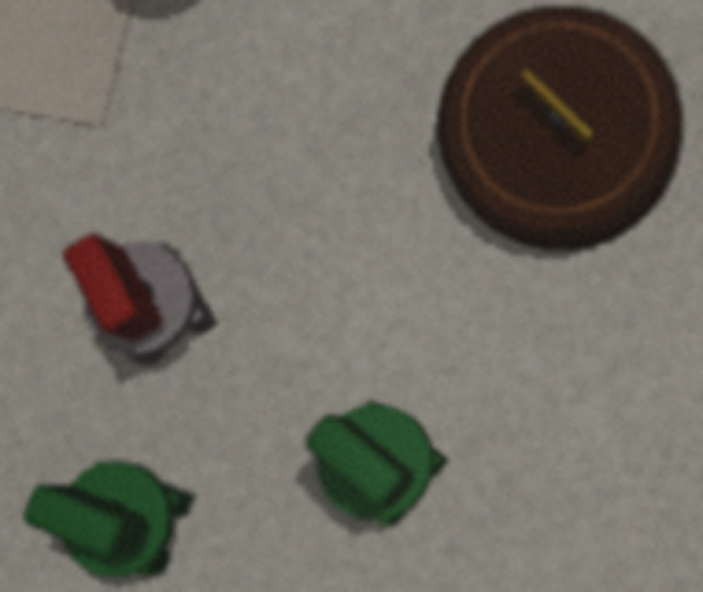

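The close crop shows the red grip over a grey disc and split prongs, with the grip running up-left in the top view. It matches the description. The yellow plate is centred on the dark foot. Grip: (0.481, 0.282) at about 32.6°. Head: (0.598, 0.0345) at about 45.4°.

```bash
cat >> h.py <<'E'
def plan(x,y,z,yaw):
    "tool-x world heading yaw (deg, either way round), pointing down; rotate in place, then slide"
    s=arm.observe(); M=R.from_rotvec(s["ee_rot"])
    best=[]
    for k in(0,180):
        t=np.radians(yaw+k); X=[np.cos(t),np.sin(t),0]; Z=[0,0,-1]
        T=R.from_matrix(np.c_[X,np.cross(Z,X),Z]); rv=(M.inv()*T).as_rotvec()
        d=np.array([x,y,z])-s["position"]
        print("dr",(rv/.12).round(2),"slide after turn",(T.inv().apply(d)/.3).round(3),"before",(M.inv().apply(d)/.3).round(3))
    a=M.as_matrix(); print("yaw",np.degrees(np.arctan2(a[1,0],a[0,0])).round(1),"tilt",np.degrees(np.arccos(-a[2,2])).round(2),"p",s["position"].round(4),"j",s["joints"].round(2),"w",round(s["width"],3),"F",s["force"].round(1),"T",s["ft_torque"].round(2),s["gripper_force"],s["clock"])
E
python3 - <<'E'
from h import *
plan(.481,.282,.2,32.6)
im=arm.get_image("top"); h=cv2.cvtColor(im,cv2.COLOR_RGB2HSV)
m=(h[...,2]<75)&(h[...,0]<20)&(h[...,1]>80); m[:100]=0;m[200:]=0
m=cv2.morphologyEx(m.astype(np.uint8),cv2.MORPH_CLOSE,np.ones((9,9)))
b,c=blob(m>0,(236,153)); p=plane("top",b,.03)
print(cv2.minEnclosingCircle(np.float32(p[:,:2]*1000)),p.mean(0))
E
```

```text
dr [-0.000e+00  1.000e-02  1.755e+01] slide after turn [0.066 1.134 0.087] before [-1.009 -0.521  0.088]
dr [-0.01 -0.   -8.63] slide after turn [-0.066 -1.134  0.087] before [-1.009 -0.521  0.088]
yaw 153.3 tilt 0.06 p [0.2812 0.5578 0.2262] j [-1.21  0.43  0.02  1.57 -0.01  1.13 -0.08] w 1.008 F [-0.1 -0.2  0.3] T [-0.    0.04  0.07] 0.0 0.2
((597.6354370117188, 34.63951873779297), 74.74279022216797) [0.59699627 0.03535442 0.03      ]
```

```bash
python3 -m pendant '{"slide":[[0,0,0],[0,0,0],[0,0,0],[0,0,0],[0,0,0],[0,0,0],[0,0,0],[0,0,0],[0,0,0],[0,0,0]],"dr":[[0,0,-0.96],[0,0,-0.96],[0,0,-0.96],[0,0,-0.96],[0,0,-0.96],[0,0,-0.96],[0,0,-0.96],[0,0,-0.96],[0,0,-0.96],[0,0,0]],"claw":[0.7,0.7,0.7,0.7,0.7,0.7,0.7,0.7,0.7,0.7]}' 30
python3 -m pendant '{"slide":[[-0.01,-0.14,0.01],[-0.01,-0.14,0.01],[-0.01,-0.14,0.01],[-0.01,-0.14,0.01],[-0.01,-0.14,0.01],[-0.01,-0.14,0.01],[-0.01,-0.14,0.01],[0,-0.15,0.01],[0,0,0],[0,0,0]],"dr":[[0,0,0],[0,0,0],[0,0,0],[0,0,0],[0,0,0],[0,0,0],[0,0,0],[0,0,0],[0,0,0],[0,0,0]],"claw":[0.7,0.7,0.7,0.7,0.7,0.7,0.7,0.7,0.7,0.7]}'
python3 -c "
from h import *
plan(.481,.282,.2,32.6)
ims={n:arm.get_image(n) for n in('scene','top')}
cv2.imwrite('pics/c.png',cv2.resize(np.hstack([ims['scene'][60:260,260:460],ims['top'][100:300,20:220]]),None,fx=2,fy=2)[:,:,::-1])"
```

```text
clock: 1.25
position: [0.2814, 0.558, 0.2265]
ee_rot: [0.886, -3.014, 0.0]
force: [0.1, 0.4, 0.3]
width: 0.698
gripper_force: 0.0
clock: 2.25
position: [0.4825, 0.2828, 0.2026]
ee_rot: [0.874, -3.017, 0.0]
force: [-1.2, 1.0, 0.6]
width: 0.699
gripper_force: 0.0
dr [-0.    0.   26.14] slide after turn [-0.006 -0.     0.009] before [0.006 0.    0.009]
dr [-0.   -0.   -0.04] slide after turn [0.006 0.    0.009] before [0.006 0.    0.009]
yaw -147.7 tilt 0.01 p [0.4825 0.2828 0.2026] j [-0.54  0.36 -0.12  1.76  0.05  1.03  1.46] w 0.699 F [-1.2  1.   0.6] T [0.12 0.09 0.03] 0.0 2.25
```

View pics/c.png

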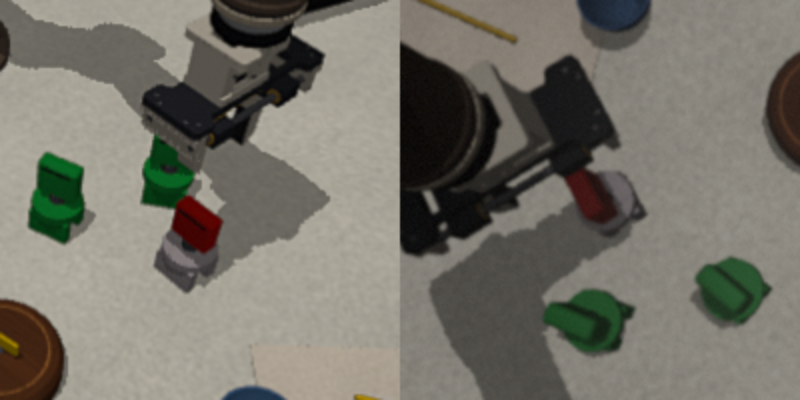

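The gripper is over the red driver, fingers straddling the thin side, and both greens are clear. Descend and grip.

```bash
python3 -m pendant '{"slide":[[0.006,0,0.06],[0,0,0.06],[0,0,0.06],[0,0,0.06],[0,0,0.06],[0,0,0.06],[0,0,0.04],[0,0,0.03],[0,0,0.005],[0,0,0]],"dr":[[0,0,0],[0,0,0],[0,0,0],[0,0,0],[0,0,0],[0,0,0],[0,0,0],[0,0,0],[0,0,0],[0,0,0]],"claw":[0.7,0.7,0.7,0.7,0.7,0.7,0.7,0.7,0.7,0.7]}'
python3 -m pendant '{"slide":[[0,0,0],[0,0,0],[0,0,0],[0,0,0],[0,0,0],[0,0,0],[0,0,0],[0,0,0]],"dr":[[0,0,0],[0,0,0],[0,0,0],[0,0,0],[0,0,0],[0,0,0],[0,0,0],[0,0,0]],"claw":[0,0,0,0,0,0,0,0]}' 40
python3 -c "
from h import *
plan(.481,.282,.072,32.6)"
```

```text
clock: 3.35
position: [0.4804, 0.2835, 0.0724]
ee_rot: [-0.883, 3.015, 0.0]
force: [-0.2, 0.1, 0.2]
width: 0.699
gripper_force: 0.0
clock: 4.15
position: [0.4804, 0.2831, 0.0723]
ee_rot: [-0.883, 3.015, 0.0]
force: [0.3, -0.8, 1.3]
width: 0.258
gripper_force: 39.9
dr [ -0.     0.   -26.17] slide after turn [-0.     0.004  0.001] before [ 0.    -0.004  0.001]
dr [0.   0.   0.01] slide after turn [ 0.    -0.004  0.001] before [ 0.    -0.004  0.001]
yaw -147.3 tilt 0.0 p [0.4804 0.2831 0.0723] j [-0.55  0.51 -0.11  1.9   0.08  0.74  1.44] w 0.258 F [ 0.3 -0.8  1.3] T [ 0.02  0.05 -0.04] 39.936845898628235 4.15
```

Gripped at 23.7 mm. Lift.

```bash
python3 -m pendant '{"slide":[[0,0,-0.03],[0,0,-0.05],[0,0,-0.06],[0,0,-0.06],[0,0,-0.06],[0,0,-0.06],[0,0,-0.05],[0,0,-0.03],[0,0,0]],"dr":[[0,0,0],[0,0,0],[0,0,0],[0,0,0],[0,0,0],[0,0,-0.6],[0,0,-0.6],[0,0,-0.6],[0,0,0]],"claw":[0,0,0,0,0,0,0,0,0]}' 40
python3 -c "
from h import *
plan(.598,.0345,.192,45.4)"
```

```text
clock: 5.05
position: [0.4809, 0.2834, 0.1939]
ee_rot: [-1.204, 2.899, 0.001]
force: [0.5, 0.1, -2.9]
width: 0.258
gripper_force: 39.9
dr [3.000e-02 1.000e-02 2.613e+01] slide after turn [-0.317  0.86   0.006] before [ 0.312 -0.862  0.006]
dr [-0.    0.02 -0.05] slide after turn [ 0.317 -0.86   0.006] before [ 0.312 -0.862  0.006]
yaw -134.9 tilt 0.14 p [0.4809 0.2834 0.1939] j [-0.5   0.37 -0.17  1.77  0.07  1.01  1.66] w 0.258 F [ 0.5  0.1 -2.9] T [ 0.09  0.05 -0.03] 39.934505224227905 5.05
```

```bash
python3 -m pendant '{"slide":[[0.02,-0.06,0],[0.04,-0.11,0],[0.04,-0.12,0],[0.04,-0.12,0],[0.04,-0.12,0],[0.04,-0.11,0],[0.04,-0.11,0],[0.03,-0.08,0],[0.022,-0.032,0],[0,0,0]],"dr":[[0,0,0],[0,0,0],[0,0,0],[0,0,0],[0,0,0],[0,0,0],[0,0,0],[0,0,0],[0,0,0],[0,0,0]],"claw":[0,0,0,0,0,0,0,0,0,0]}'
python3 -c "
from h import *
plan(.598,.0345,.192,45.4)
ims={n:arm.get_image(n) for n in('scene','top')}
for n in ims:
  b,c=blob(mask(ims[n],'red'),pix(n,[.598,.0345,.21])[0]); print(n,c,len(b),pix(n,[.598,.0345,.21])[0])
cv2.imwrite('pics/d.png',cv2.resize(np.hstack([ims['scene'][110:290,160:340],ims['top'][60:240,140:320]]),None,fx=2.2,fy=2.2)[:,:,::-1])"
```

```text
clock: 6.05
position: [0.5968, 0.0322, 0.1916]
ee_rot: [1.196, -2.903, 0.0]
force: [0.1, 0.1, -2.6]
width: 0.26
gripper_force: 39.9
dr [-2.000e-02 -0.000e+00  2.609e+01] slide after turn [ 0.008 -0.003 -0.001] before [-0.008  0.003 -0.001]
dr [ 0.   -0.01 -0.09] slide after turn [-0.008  0.003 -0.001] before [-0.008  0.003 -0.001]
yaw -135.2 tilt 0.09 p [0.5968 0.0322 0.1916] j [-0.08  0.43 -0.08  1.68  0.04  1.04  2.17] w 0.26 F [ 0.1  0.1 -2.6] T [0.1  0.11 0.04] 39.93519723415375 6.05
scene [264.91949153 192.20338983] 236 [258.28539542 185.55985655]Traceback (most recent call last):
  File "<string>", line 6, in <module>
    b,c=blob(mask(ims[n],'red'),pix(n,[.598,.0345,.21])[0]); print(n,c,len(b),pix(n,[.598,.0345,.21])[0])
        ~~~~^^^^^^^^^^^^^^^^^^^^^^^^^^^^^^^^^^^^^^^^^^^^^^^
  File "h.py", line 20, in blob
    i=min((i for i in range(1,n) if s[i,4]>15),key=lambda i:np.hypot(*(c[i]-near)))
ValueError: min() iterable argument is empty
```

```bash
python3 -c "
from h import *
im=arm.get_image('scene').copy()
o=np.array([.5968,.0322,.1196]); t=np.radians(44.8); X=np.array([np.cos(t),np.sin(t),0]); Y=np.array([-X[1],X[0],0]); Z=np.array([0,0,1])
big=cv2.resize(im[110:290,160:360],None,fx=3.3,fy=3.3,interpolation=2)
P=[o+a*.028*X+b*s*Y+h*Z for s,h in((.026,0),(.026,.036),(.012,.062),(.012,.112)) for a in(-1,1) for b in(-1,1)]
P+=[[.598,.0345,.071]]
for p in pix('scene',P): cv2.circle(big,tuple(int(v) for v in (p-[160,110])*3.3),2,(0,255,255),-1)
cv2.imwrite('pics/d.png',big[:,:,::-1])"
```

```text
(no output)
```

View pics/d.png

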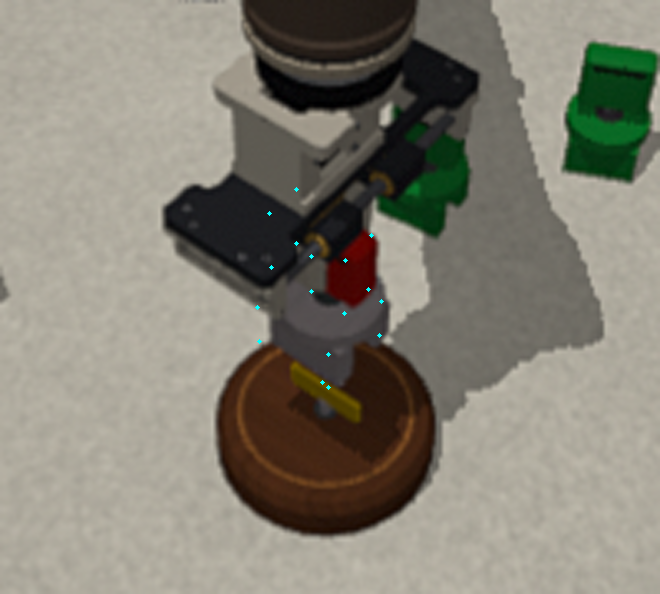

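The driver is held upright above the head, but the disc and prongs sit slightly right of the predicted dots. I'll measure the disc for the in-hand offset.

```bash
python3 -c "
from h import *
im=arm.get_image('scene')
o=np.array([.5968,.0322,.1196])
t=np.linspace(0,6.28,60)
for h in(.035,.049):
  c=pix('scene',o+np.c_[.034*np.cos(t),.034*np.sin(t),0*t+h]); print('pred disc',h,c.min(0),c.max(0))
b,c=blob(mask(im,'red'),(265,192)); print('red',b.min(0),b.max(0))
a=np.radians(44.8);X=np.array([np.cos(a),np.sin(a),0]);Y=np.array([-X[1],X[0],0])
print(pix('scene',[o+.028*X+s*.012*Y+[0,0,h] for s in(1,-1) for h in(.062,.112)]))
big=cv2.resize(im[175:240,230:290],None,fx=9,fy=9,interpolation=0); big=np.clip(big.astype(int)*1.5,0,255).astype(np.uint8)
for i in range(0,60,10): cv2.line(big,(i*9,0),(i*9,8),(255,255,0),1)
for i in range(0,65,10): cv2.line(big,(0,i*9),(8,i*9),(255,255,0),1)
cv2.imwrite('pics/e.png',big[:,:,::-1])"
```

```text
pred disc 0.035 [240.22488906 189.50765148] [273.56766131 216.10270066]
pred disc 0.049 [240.05154674 185.24245992] [273.81507852 211.96611938]
red [259 180] [273 202]
[[271.80390245 197.59753841]
 [272.65908419 181.32237344]
 [264.26778871 205.13653382]
 [264.76903169 188.99481696]]
```

View pics/e.png

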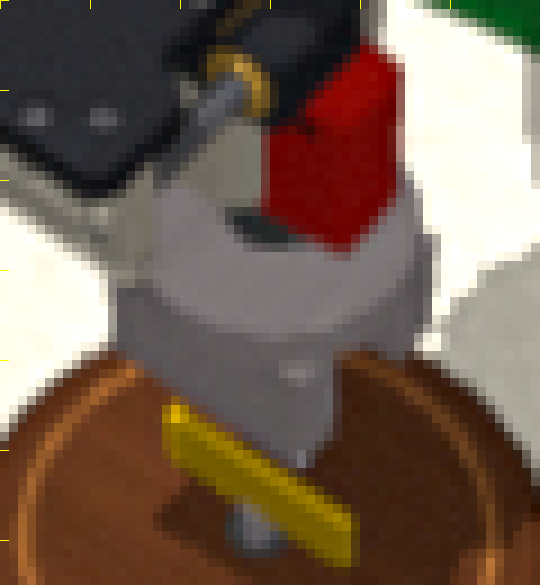

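```bash
cat > fit.py <<'E'
from h import *
from scipy.optimize import least_squares
# driver-frame keypoints (X,Y,h) and their pixels, read from the crop
K=np.array([[28,12,62],[28,-12,62],[28,12,112],[28,-26,0],[-28,-26,0]])/1000
q=np.array([[230+395/9,175+205/9],[230+345/9,175+250/9],[230+403/9,175+65/9],[230+300/9,175+470/9],[230+118/9,175+345/9]])-.5
right=278-.5  # disc right extreme
def pts(v,P):  # v: dx,dy (tool axes mm), dz, tilt about Y, yaw
    T=R.from_euler("z",44.8,degrees=True)
    g=np.array([0,0,.091]); L=R.from_euler("yz",[v[3],v[4]]).apply(P-g)+g+np.array(v[:3])/1000
    return T.apply(L)+[.5968,.0322,.1196+0]
t=np.linspace(0,6.28,90); D=np.c_[.034*np.cos(t),.034*np.sin(t),0*t+.042]
f=lambda v:np.r_[(pix("scene",pts(v,K))-q).ravel(),pix("scene",pts(v,D))[:,0].max()-right,v[2]/3,v[3]/.1,v[4]/.05]
r=least_squares(f,np.zeros(5)); print(r.x.round(3),r.fun.round(1)); print("bottom centre",pts(r.x,np.zeros((1,3))))
E
python3 fit.py
```

```text
[ 1.886  6.073 -0.967 -0.031 -0.023] [ 1.3 -0.6 -0.9  1.8  0.8 -1.7 -0.2  0.2 -0.4  0.1 -0.7 -0.3 -0.3 -0.5]
bottom centre [[0.59588506 0.03975831 0.11867542]]
```

```bash
python3 -m pendant '{"slide":[[0.005,-0.005,0.02],[0.005,-0.005,0.03],[0,0,0.03],[0,0,0.03],[0,0,0.02],[0,0,0.012],[0,0,0]],"dr":[[0,0,0],[0,0,0],[0,0,0],[0,0,0],[0,0,0],[0,0,0],[0,0,0]],"claw":[0,0,0,0,0,0,0]}'
python3 -c "
from h import *
plan(.598,.0345,.112,45.4)
im=arm.get_image('scene'); im2=arm.get_image('top')
big=cv2.resize(im[195:255,230:290],None,fx=9,fy=9,interpolation=2); b2=cv2.resize(im2[125:185,205:233],None,fx=9,fy=9,interpolation=2)
big=np.hstack([big,b2]); big=np.clip(big.astype(int)*1.6,0,255).astype(np.uint8)
cv2.imwrite('pics/f.png',big[:,:,::-1])"
```

```text
clock: 6.95
position: [0.5969, 0.0298, 0.149]
ee_rot: [1.203, -2.901, -0.0]
force: [-0.6, 0.1, -2.4]
width: 0.259
gripper_force: 39.9
dr [-1.000e-02 -1.000e-02  2.613e+01] slide after turn [ 0.014 -0.008  0.123] before [-0.014  0.008  0.123]
dr [ 0.01 -0.01 -0.05] slide after turn [-0.014  0.008  0.123] before [-0.014  0.008  0.123]
yaw -135.0 tilt 0.05 p [0.5969 0.0298 0.149 ] j [-0.08  0.47 -0.08  1.73  0.05  0.95  2.17] w 0.259 F [-0.6  0.1 -2.4] T [ 0.12  0.07 -0.03] 39.93540108203888 6.95
```

View pics/f.png

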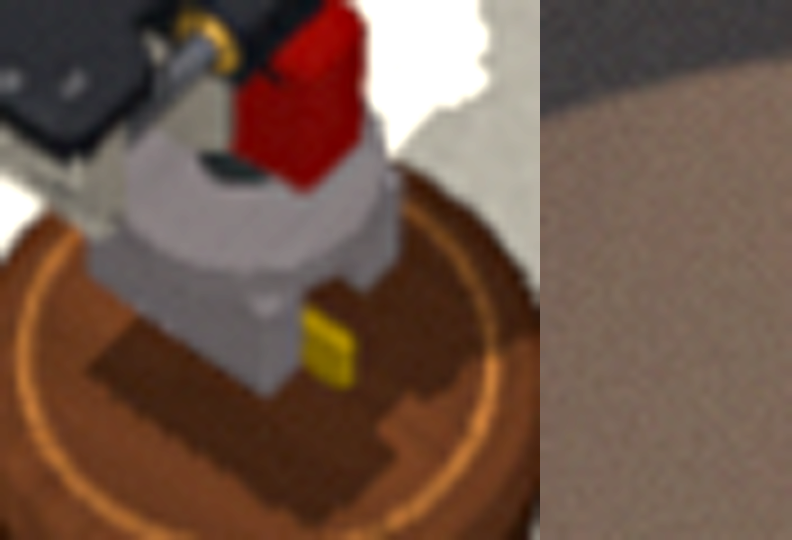

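The driver is 5 mm above the head. The plate end (≈ (350,348) in the crop) shows inside the slot, about 4 mm along and 2 mm across from centre, which agrees with the kinematics. Correct that and lower.

```bash
python3 -m pendant '{"slide":[[-0.007,0.003,0],[-0.007,0.004,0],[0,0,0],[0,0,0.02],[0,0,0.02],[0,0,0.02],[0,0,0.02],[0,0,0.02],[0,0,0.017],[0,0,0]],"dr":[[0,0,0],[0,0,0],[0,0,0],[0,0,0],[0,0,0],[0,0,0],[0,0,0],[0,0,0],[0,0,0],[0,0,0]],"claw":[0,0,0,0,0,0,0,0,0,0]}'
python3 -c "
from h import *
plan(.598,.0345,.112,45.4)"
```

```text
clock: 8.05
position: [0.5981, 0.0342, 0.1136]
ee_rot: [1.202, -2.901, -0.001]
force: [-0.4, -0.0, -2.1]
width: 0.262
gripper_force: 39.9
dr [-2.000e-02 -1.000e-02  2.613e+01] slide after turn [ 0.    -0.001  0.005] before [-0.     0.001  0.005]
dr [ 0.01 -0.01 -0.05] slide after turn [-0.     0.001  0.005] before [-0.     0.001  0.005]
yaw -135.0 tilt 0.08 p [0.5981 0.0342 0.1136] j [-0.09  0.51 -0.08  1.76  0.05  0.88  2.16] w 0.262 F [-0.4 -0.  -2.1] T [0.1  0.09 0.03] 39.9354350566864 8.05
```

```bash
python3 -m pendant '{"slide":[[0,0,0.003],[0,0,0.002],[0,0,0],[0,0,0]],"dr":[[0,0,0],[0,0,0],[0,0,0],[0,0,0]],"claw":[0,0,0,0]}'
python3 -m pendant '{"slide":[[0,0,0],[0,0,0],[0,0,0],[0,0,0],[0,0,0],[0,0,0]],"dr":[[0,0,0],[0,0,0],[0,0,0],[0,0,0],[0,0,0],[0,0,0]],"claw":[0.45,0.45,0.45,0.45,0.45,0.45]}'
python3 -m pendant '{"slide":[[0,0,0],[0,0,0],[0,0,0],[0,0,0],[0,0,0],[0,0,0]],"dr":[[0,0,0],[0,0,0],[0,0,0],[0,0,0],[0,0,0],[0,0,0]],"claw":[0,0,0,0,0,0]}' 40
python3 -c "
from h import *
plan(.598,.0345,.112,45.4)
im=arm.get_image('scene')
big=cv2.resize(im[180:260,220:300],None,fx=7,fy=7,interpolation=2)
big=np.clip(big.astype(int)*1.6,0,255).astype(np.uint8)
cv2.imwrite('pics/g.png',big[:,:,::-1])"
```

```text
clock: 8.45
position: [0.5988, 0.0343, 0.1132]
ee_rot: [-1.203, 2.902, -0.0]
force: [-0.6, -0.4, -2.4]
width: 0.26
gripper_force: 39.9
clock: 9.05
position: [0.5987, 0.0343, 0.1131]
ee_rot: [-1.203, 2.902, 0.0]
force: [0.4, -0.6, -0.5]
width: 0.451
gripper_force: 0.0
clock: 9.65
position: [0.5987, 0.0343, 0.113]
ee_rot: [-1.203, 2.902, 0.0]
force: [-0.2, -0.0, 0.0]
width: 0.258
gripper_force: 40.0
dr [ 0.   -0.   26.13] slide after turn [-0.001 -0.002  0.003] before [0.001 0.002 0.003]
dr [ 0.    0.   -0.05] slide after turn [0.001 0.002 0.003] before [0.001 0.002 0.003]
yaw -135.0 tilt 0.0 p [0.5987 0.0343 0.113 ] j [-0.09  0.51 -0.08  1.76  0.05  0.87  2.16] w 0.258 F [-0.2 -0.   0. ] T [ 0.12  0.06 -0.03] 39.98546540737152 9.65
```

View pics/g.png

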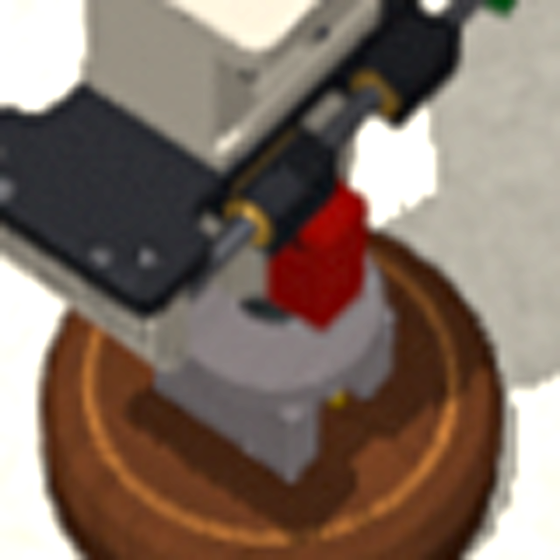

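The driver is down over the plate; a bit of yellow shows in the slot at (338,398), and the driver's weight is on the wood. Turn clockwise, about 1.74 rad in total.

```bash
python3 -m pendant '{"slide":[[0,0,0],[0,0,0],[0,0,0],[0,0,0],[0,0,0],[0,0,0],[0,0,0],[0,0,0],[0,0,0],[0,0,0]],"dr":[[0,0,0.3],[0,0,0.5],[0,0,0.7],[0,0,0.7],[0,0,0.7],[0,0,0.7],[0,0,0.7],[0,0,0.7],[0,0,0.7],[0,0,0.7]],"claw":[0,0,0,0,0,0,0,0,0,0]}'
python3 -m pendant '{"slide":[[0,0,0],[0,0,0],[0,0,0],[0,0,0],[0,0,0],[0,0,0],[0,0,0],[0,0,0],[0,0,0],[0,0,0]],"dr":[[0,0,0.9],[0,0,0.9],[0,0,0.9],[0,0,0.9],[0,0,0.9],[0,0,0.9],[0,0,0.9],[0,0,0.9],[0,0,0.6],[0,0,0.3]],"claw":[0,0,0,0,0,0,0,0,0,0]}'
python3 -c "
from h import *
plan(.598,.0345,.113,-54.3)
im=arm.get_image('scene')
big=cv2.resize(im[170:260,220:310],None,fx=6,fy=6,interpolation=2)
big=np.clip(big.astype(int)*1.6,0,255).astype(np.uint8)
cv2.imwrite('pics/i.png',big[:,:,::-1])"
```

```text
clock: 10.7
position: [0.5985, 0.0355, 0.1131]
ee_rot: [0.024, -3.141, -0.002]
force: [-0.6, 3.3, 0.5]
width: 0.262
gripper_force: 40.0
clock: 11.7
position: [0.5991, 0.0355, 0.1131]
ee_rot: [1.444, 2.79, 0.002]
force: [1.1, 3.6, -1.1]
width: 0.259
gripper_force: 40.0
dr [-0.000e+00 -2.000e-02  2.612e+01] slide after turn [0.001 0.005 0.   ] before [-0.001 -0.005  0.   ]
dr [ 0.01 -0.   -0.06] slide after turn [-0.001 -0.005  0.   ] before [-0.001 -0.005  0.   ]
yaw 125.3 tilt 0.07 p [0.5991 0.0355 0.1131] j [-0.41  0.52  0.37  1.79 -0.24  0.87  0.69] w 0.259 F [ 1.1  3.6 -1.1] T [ 0.67 -0.4   0.11] 39.98790085315704 11.7
```

View pics/i.png

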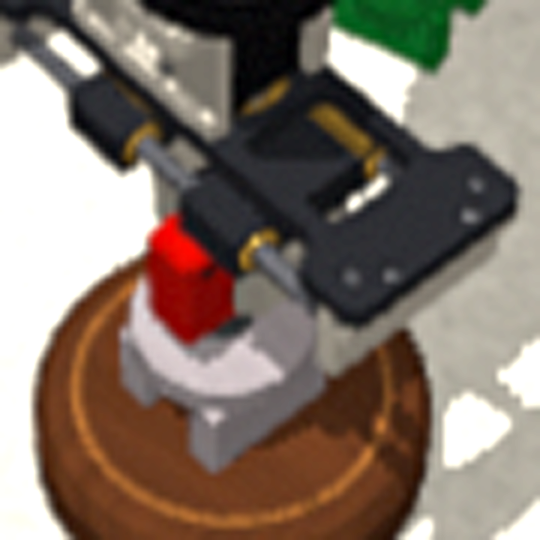

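The driver has turned 100° and is still down over the screw. Release and withdraw.

```bash
python3 -m pendant '{"slide":[[0,0,0],[0,0,0],[0,0,0],[0,0,0],[0,0,0],[0,0,0],[0,0,-0.03],[0,0,-0.05],[0,0,-0.06],[0,0,-0.06]],"dr":[[0,0,0],[0,0,0],[0,0,0],[0,0,0],[0,0,0],[0,0,0],[0,0,0],[0,0,0],[0,0,0],[0,0,0]],"claw":[0.6,0.6,0.6,0.6,0.6,0.6,0.6,0.6,0.6,0.6]}'
python3 -m pendant '{"slide":[[0,0,-0.08],[0,0,-0.1],[0,0,-0.1],[0,0.1,0],[0,0.12,0],[0,0.12,0],[0,0.12,0],[0,0.12,0],[0,0,0],[0,0,0]],"dr":[[0,0,0],[0,0,0],[0,0,0],[0,0,0],[0,0,0],[0,0,0],[0,0,0],[0,0,0],[0,0,0],[0,0,0]],"claw":[0.6,0.6,0.6,0.6,0.6,0.6,0.6,0.6,0.6,0.6]}'
python3 -c "
from h import *
im=arm.get_image('scene'); im2=arm.get_image('top')
big=np.hstack([cv2.resize(a,None,fx=5,fy=5,interpolation=2) for a in(im[175:265,220:300],im2[110:200,195:275])])
big=np.clip(big.astype(int)*1.5,0,255).astype(np.uint8)
cv2.imwrite('pics/j.png',big[:,:,::-1])"
```

```text
clock: 12.75
position: [0.5986, 0.0342, 0.1743]
ee_rot: [1.443, 2.791, -0.0]
force: [1.1, -0.2, 0.3]
width: 0.603
gripper_force: 0.0
clock: 13.75
position: [0.7407, 0.1352, 0.2566]
ee_rot: [-1.441, -2.791, 0.002]
force: [0.2, -0.5, -0.5]
width: 0.599
gripper_force: 0.0
```

View pics/j.png

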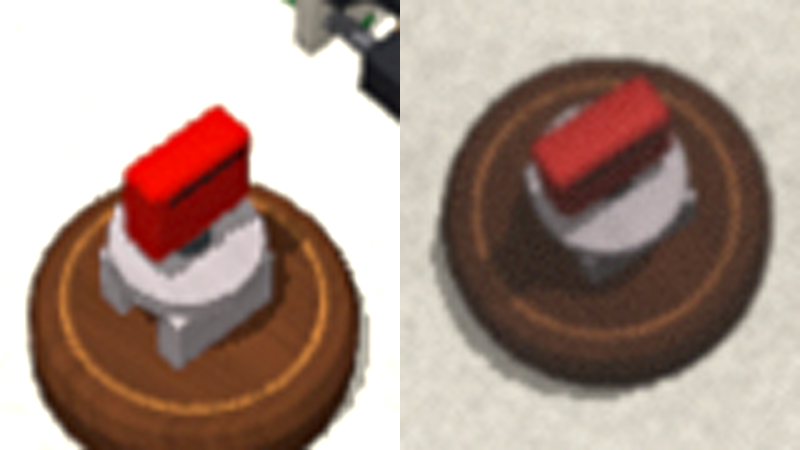

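The driver stands upright and released, roughly centred on the foot. Check the centre numerically and hand in.

```bash
python3 -c "
from h import *
b,c=blob(mask(arm.get_image('top'),'red'),(238,138)); r=rect(plane('top',b,.152)); print(r)
if np.hypot(r[0]-598,r[1]-34.5)<12: print(arm.sign_off())"
```

```text
[599.5  32.1  55.7  24.4 -55.2]
the job is handed in; nothing more can be done
None
```

The red-handled fork driver was set over the lag screw, turned 100° clockwise (about 1.4 rad or more at the screw after play, not measured directly) and released; it stands upright about 3 mm from the screw's axis, the blue-handled and green drivers were left alone, and the job is handed in at about 14 s.

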